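Drop the cam and close the seal vice

TASK

Close the seal-carving vice on the grey-green stone: first push the red cam's handle round until it points at the red line on the board, so that the cam's low side faces the slide, and only then push the slide by its black plate fully forward against the cam, which brings its jaw up to the stone. Pick nothing up, do not touch the stone yourself, and leave the other things on the table where they are.

Things in the scene. Friction and masses are not known exactly. Their poses are not given: they have to be found in the camera images.
- vice: seal-carving vice, fixed on the table: wooden board 12 mm thick, x -120 to 110, y -150 to 118 mm about its origin (at table level); +x is forward, the way the slide is pushed, z up. Two steel guide rails, tops at 34 mm, along x from -108 to 18 mm, at y -84 and 104. Fixed jaw: face at x 25.5, y 43 to 97, top at 44 mm. All heights given are above the table
- red_line (a point): middle of the red index line on the board (10 x 24 mm, pointing at the cam's pivot): x 30, y -137 mm from the vice's origin
- cam_pivot (a point): vertical turning axis of the red cam, at x 30, y -50 mm from the vice's origin, height 50 mm. The cam is an eccentric disc of radius 22 mm, centre 12 mm off the axis, top at 44 mm. At angle A of cam the slide meets it after 16 + 12 cos(A) mm of travel
- cam (a joint): cam angle, rad. 0: low point faces the slide, handle points along the vice's -y at the red line. Positive: turned clockwise seen from above (pi/2: handle points along -x). Starts at 1.3 to 2.1, so turn it anticlockwise; range -0.8 to 2.4; no stop or click at 0. It stays where it is left; about 3 N at the handle turns it
- cam_handle (a point): on the axis of the handle's upright black post, height 80 mm, 65 mm from the pivot. The post is 14 mm across, heights 56 to 102 mm, on a flat steel arm 16 mm wide (heights 46 to 56 mm)
- jaw_slide (a joint): how far the slide has moved along the vice's +x from its rear stop, m. Starts at 0 to 0.003; 0.028 is fully home against the cam's low point. Friction about 3 N, no spring. Slide: aluminium plate 55 x 170 mm, top at 38 mm, with a brass follower towards the cam and a steel jaw (top at 44 mm) towards the stone
- push_face (a point): centre of the rear face (looks along the vice's -x) of the slide's black push plate, which is 10 mm thick, 80 mm wide, heights 16 to 56 mm. With the slide at 0 this point is at x -85, y 10 mm from the vice's origin, height 36 mm. Behind it is only bare board, 12 mm high, then table
- stone: grey-green stone seal blank, 26 x 26 x 45 mm, 80 g, standing loose on the board between the slide's jaw and the fixed jaw. Origin: centre of its underside
- spare_seal: brown stone seal, 22 x 22 mm, 58 mm tall, standing on the front (+x) part of the vice's board; bystander. Origin: centre of its underside
- paste_tin: round white tin with a red lid, 63 mm across, 30 mm tall, to the left (+y) of the vice; bystander. Origin: centre of its underside
- paperweight: black bar 200 x 32 x 24 mm with a brass line, lying right (-y) of the vice; bystander. Origin: centre of its underside, x along its length
- brush: writing brush 200 mm long, 10 mm thick, lying on the table beyond the vice (+x); bystander. Origin: middle of its underside, x along its length
- ink_bottle: black bottle, white cap, 60 mm across, 150 mm tall, at the left; bystander. Origin: centre of its underside
- water_bowl: white bowl, 120 mm across, 50 mm tall, at the left; bystander. Origin: centre of its underside

How it is judged:
On the way, in this order (a step that is already met when the one before it is completed fails the run):
1. the cam is turned to its low point (handle at the red line, within 0.25 rad) while the slide is still back (under 10 mm forward) (value of joint cam between -0.25 and 0.25 rad and value of joint jaw_slide below 0.01 m), for 0.2 s.
2. with the cam low, the slide is pushed fully forward (at least 26 mm) (value of joint cam between -0.25 and 0.25 rad and value of joint jaw_slide above 0.026 m), for 0.2 s.
At the end, for the whole second after the job is handed in: the cam is within 0.25 rad of its low point, the slide is at least 26 mm forward (28 is fully home), the stone stands upright (within 0.1 rad) on the board between the two jaws, and all is at rest (all of step 2 and velocity of joint jaw_slide below 0.005 m/s and velocity of joint cam between -0.05 and 0.05 rad/s and linear speed of stone below 0.02 m/s and angle between stone's own z axis and vertical below 0.1 rad and y of stone in the frame of vice between 0.048 and 0.092 m and z of stone in the frame of vice below 0.016 m and x of stone in the frame of vice between 0.005 and 0.018 m); the robot touches nothing.
It fails at once if the slide is pushed forward (over 12 mm) before the cam is at its low point (value of joint jaw_slide above 0.012 m and (value of joint cam above 0.4 rad or value of joint cam below -0.4 rad)).
It fails at once if the stone is touched by the robot (contact force between any of the fingers, the arm and stone above 0.5 N).
It fails at once if the stone is lifted off the board or knocked over (z of stone in the frame of vice above 0.027 m or angle between stone's own z axis and vertical above 0.4 rad).
It fails at once if another thing on the table is moved by more than 15 mm, lifted or knocked over (distance of any of spare_seal, paste_tin, paperweight, brush, ink_bottle, water_bowl from where it was at the start of the episode above 0.015 m or angle between any of spare_seal, ink_bottle, water_bowl's own z axis and vertical above 0.3 rad).
It also fails if it takes over 58 s, if anything falls off the work surface, if the arm or the gripper's body presses on something with over 40 N, if the wrist force passes 120 N, or if a joint passes its speed limit or range.

ROBOT

A 7-joint arm with a two-finger parallel gripper is mounted at the origin on the work surface. World frame = base frame: x ahead of the robot, y to its left, z up, the work surface at z = 0. Lengths are in m, angles in rad, forces in N, time in s.
With the tool pointing down it reaches from about 0.35 to 0.9 m from the base axis. Payload 8.1 kg.
Tool frame: the origin (TCP) lies midway between the tips of the shut fingers; the grasp point (between the pads) lies arm.grasp_offset behind it (arm.grasp_offset is the distance from the TCP to the grasp point, in m); z points along the fingers, y is the line along which they close (so a half turn about z gives the same grasp; the last joint's range is limited). The gripper opens to 92 mm and grips with 3 to 60 N. Pads are 19 mm wide; open, the fingers measure 130 mm over their backs; the gripper's body (75 mm by 190 mm) begins 47 mm behind the grasp point.
Start: joints at [-1.311, 0.434, 0.025, 1.573, -0.012, 1.134, -0.075], TCP at [0.222, 0.584, 0.227] pointing down, gripper open.
Joint ranges: [-2.62, 2.62], [-0.44, 2.09], [-1.27, 1.32], [0.08, 2.57], [-1.32, 4.46], [0.12, 2], [-2.74, 2.74]. Speed limits (rad/s): [2.22, 2.22, 3.01, 3.01, 3.14, 3.14, 3.14].

INTERFACE

Orientations are given as a rotation vector (axis times angle).
In Python, from cell import observe, imaging, arm gives the robot as it stands.
- The arm moves only by the tool apply_moves, never from a script. Its argument "commands" is a list of rows, each a list of 5 numbers: the opening in per cent of the stroke, from 0 (shut) to 100 (fully open), then the shift along the world's x, y, z in units of 0.06 m (1.0 is 0.06 m), then the turn about the world's z in units of 0.5 rad (1.0 is 0.5 rad). A call has 1 to 12 rows; each row shifts and turns the commanded pose from where the row before left it; what a row does not reach is not made up. A row lasts 1/8 s, in which the tool goes at most 62.5 mm and 10.7 degrees, less where a joint would pass 70% of its speed; a pose out of reach is approached as far as the arm can. A call with a number of a shift or a turn outside -1 to 1 is refused whole. A call with a gripper value outside its range is refused whole. The fingers move at their own pace and stop on an object; "newtons" is the grip in N (left out, the last holds). Time passes only in rows, so rows that do not move let the fingers close. It gives the time, the measured TCP pose, the force, the opening and the grip force at its end, in the units of the state.
- observe(): the state, without advancing time (a new reading comes with each control period).
- imaging.get_image(name): name is "scene" or "top" or "wrist"; returns (picture, depth): 420x560x3 uint8, red, green, blue; 420x560 float32, m along the optical axis (not along the pixel's ray), 0 where there is no reading.
- imaging.camera_params(name): a dict with "camera_matrix" (3x3 intrinsics, pixels), "dist" ([k1, k2, p1, p2, k3] as OpenCV has them; the pictures are not rectified), "origin" and "rotation" of the camera in the world; the wrist camera has in their place "tool_from_camera" (4x4, takes a point from camera to tool coordinates, whose origin is the TCP and whose axes are the flange's). Camera axes: x right, y up, looking along -z (the intrinsics and any distortion apply to the point x, -y, -z); pixel columns grow to the right and rows downward; lengths in m; the calibration is good to about 2 mm. A picture is of the moment at which its call begins: read the wrist's pose just before it. camera_params takes no time and is no camera call.
- arm.sign_off(): hands the job in; it is judged then, once.
The state is a dict: "clock": time; "joints": joint angles; "dq": joint speeds; "joint_efforts": joint torques, N m; "position": TCP position; "ee_rot": TCP orientation; "force": force on the tool from outside, world axes, zero at the start; "ft_torque": the same for the moment, N m; "width": opening from 0.0 (shut) to 1.0 (fully open); "gripper_force": force on a finger pad.
Only numpy, scipy, OpenCV 4.12 (cv2) and the standard library are available. Lean on these libraries where they do the work, as an engineer would, in place of code of your own. Each camera call takes 0.05 s, during which the arm holds its last target. There are 200 camera calls.

## Working session

There is one attempt and no reset: what is moved stays moved. The work goes in short steps, Python scripts to look and compute and a tool call to move; the robot and the scene stay as the last step left them, time stands still between calls to the robot, and variables do not carry over. Pictures are saved under pics/ and viewed, at most 10 in all, crops included, and the job is handed in when it is done.

Besides the shell and the picture viewer there is one more tool, called after "Request:" as a command line: name --pt "numbers of a row" for each row, then --argument value for the rest. apply_moves: Moves the arm, as the interface text tells. Its arguments: {"type":"object","properties":{"commands":{"type":"array"},"newtons":{"type":"number"}},"required":["commands"]}

```bash
mkdir -p pics; cat > h.py <<'E'
import numpy as np, cv2
from cell import observe, imaging, arm
def ray(cam,u,v):
    p=imaging.camera_params(cam)
    n=cv2.undistortPoints(np.array([[[u,v]]],float),np.array(p["camera_matrix"]),np.array(p["dist"]))[0,0]
    return np.array(p["origin"]),np.array(p["rotation"])@np.array([n[0],-n[1],-1.])
def onz(cam,u,v,z):
    o,d=ray(cam,u,v); return o+d*(z-o[2])/d[2]
E
python3 - <<'E'
from h import *
for c in("top","scene"):
    im,d=imaging.get_image(c); cv2.imwrite(f"pics/{c}0.png",im[:,:,::-1]); np.save(f"{c}0.npy",d)
    p=imaging.camera_params(c);print(c,np.round(p["origin"],3),np.round(p["rotation"],3).tolist())
s=observe();print(s["clock"],s["position"],s["ee_rot"],s["force"],arm.grasp_offset)
E
```

```text
top [0.277 0.118 1.344] [0.154, -0.151, -1.577]
scene [1.193 0.58  0.947] [0.405, 0.824, 2.07]
0.1 [0.22168877 0.58386798 0.22602173] [-5.66773901e-01 -3.08993903e+00  2.25393630e-03] [0.93359678 0.53059213 0.5079132 ] 0.0188
```

View pics/top0.png

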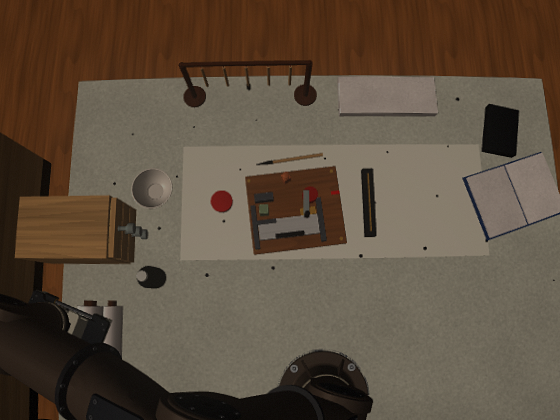

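View pics/scene0.png

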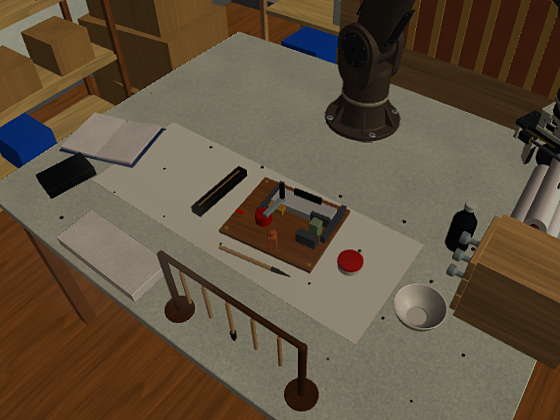

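The top view shows the vice at about (295,210), with its board corners near (246,176), (335,166), (346,242) and (255,254). The cam handle is near (306,195), pointing back at the robot. The scene view agrees with this. Next I'll take an enlarged crop and fit the vice pose.

```bash
sed -i 's/\["rotation"\])@/["rotation"]); R=cv2.Rodrigues(R)[0] if 0 else R@/' h.py; cat > h.py <<'E'
import numpy as np, cv2
from cell import observe, imaging, arm
def ray(cam,u,v):
    p=imaging.camera_params(cam); R=np.array(p["rotation"],float)
    if R.size==3: R=cv2.Rodrigues(R)[0]
    n=cv2.undistortPoints(np.array([[[u,v]]],float),np.array(p["camera_matrix"]),np.array(p["dist"]))[0,0]
    return np.array(p["origin"]),R@np.array([n[0],-n[1],-1.])
def onz(cam,u,v,z):
    o,d=ray(cam,u,v); return o+d*(z-o[2])/d[2]
E
python3 - <<'E'
from h import *
im=cv2.imread("pics/top0.png")
cv2.imwrite("pics/crop0.png",cv2.resize(im[155:265,230:390],None,fx=5,fy=5,interpolation=cv2.INTER_CUBIC))
h=cv2.cvtColor(im,cv2.COLOR_BGR2HSV)
sub=np.zeros(h.shape[:2],np.uint8); sub[160:262,240:352]=1
m=((h[...,0]<16)&(h[...,1]>90)).astype(np.uint8)*sub
m=cv2.morphologyEx(m,cv2.MORPH_OPEN,np.ones((3,3)))
c=max(cv2.findContours(m,0,2)[0],key=cv2.contourArea)
r=cv2.minAreaRect(cv2.convexHull(c)); bp=cv2.boxPoints(r); print(bp)
P=np.array([onz("top",u,v,.012) for u,v in bp]); print(P.round(4))
print([np.linalg.norm(P[i]-P[i-1]).round(4) for i in range(4)])
E
```

```text
[[244.03883 176.46996]
 [337.1519  165.42265]
 [346.3689  243.10878]
 [253.25583 254.15608]]
[[ 0.6217  0.2159  0.012 ]
 [ 0.6519 -0.0579  0.012 ]
 [ 0.4224 -0.076   0.012 ]
 [ 0.3944  0.1894  0.012 ]]
[np.float64(0.2288), np.float64(0.2755), np.float64(0.2303), np.float64(0.2669)]
```

View pics/crop0.png

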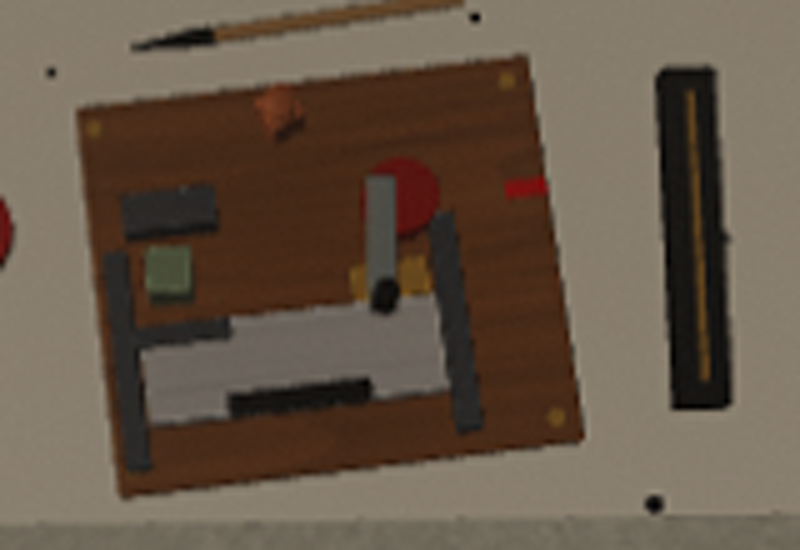

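The crop shows the board corners at (78,108), (527,57), (584,438) and (122,497). The post is at about (385,295), the red line at (526,188), the black push plate at (300,397) and the stone at (168,272). The slide is back.

```bash
cat >> h.py <<'E'
c2=lambda x,y:(230+(x-2)/5,155+(y-2)/5)
def fit(M,W):
    M=np.array(M);W=np.array(W)[:,:2];a=M.mean(0);b=W.mean(0);A=(M-a);B=(W-b)
    th=np.arctan2((A[:,0]*B[:,1]-A[:,1]*B[:,0]).sum(),(A*B).sum()); R=np.array([[np.cos(th),-np.sin(th)],[np.sin(th),np.cos(th)]])
    return th,R,b-R@a
E
python3 - <<'E'
from h import *
M=[(.11,.118),(.11,-.15),(-.12,-.15),(-.12,.118),(.03,-.137)]
W=[onz("top",*c2(*p),.012) for p in [(78,108),(527,57),(584,438),(122,497),(526,188)]]
th,R,t=fit(M,W);print("th",th,"t",t)
print("res",((np.array(M)@R.T+t)-np.array(W)[:,:2]).round(4).tolist())
np.savez("vice.npz",th=th,R=R,t=t)
inv=lambda w:R.T@(w[:2]-t)
hp=onz("top",*c2(385,296),.08); print("handle",hp,inv(hp))
d=inv(hp)-[.03,-.05];print("r",np.hypot(*d),"A",np.arctan2(-d[0],-d[1]))
print("plate top back ctr",inv(onz("top",*c2(300,403),.056)))
w=lambda x,y:(R@[x,y]+t).round(4)
for A in(1.7,1.5,1.2,.9,.6,.3,0,-.1): print(A,w(.03-.065*np.sin(A),-.05-.065*np.cos(A)))
print("pivot",w(.03,-.05),"push",w(-.085,.01),w(-.057,.01))
s=observe();print(s["ee_rot"],cv2.Rodrigues(s["ee_rot"])[0].round(3))
E
```

```text
th 0.10984166212045518 t [0.52634906 0.08459058]
res [[0.0003, 0.0014], [0.0019, -0.001], [-0.0015, -0.0015], [-0.0007, 0.0014], [-0.0001, -0.0003]]
handle [0.49680195 0.03981544 0.08      ] [-0.03427734 -0.04126632]
r 0.0648679710988288 A 1.7058442342981983
plate top back ctr [-0.08396429  0.0113018 ]
1.7 [0.4967 0.0394]
1.5 [0.4977 0.0265]
1.2 [0.504  0.0081]
0.9 [ 0.5155 -0.0076]
0.6 [ 0.531  -0.0192]
0.3 [ 0.5494 -0.0256]
0 [ 0.5688 -0.0264]
-0.1 [ 0.5752 -0.0254]
pivot [0.5616 0.0382] push [0.4408 0.0852] [0.4686 0.0883]
[-5.66773901e-01 -3.08993903e+00  2.25393630e-03] [[-0.935  0.355 -0.   ]
 [ 0.355  0.935 -0.001]
 [-0.    -0.001 -1.   ]]
```

Request:
apply_moves --pt "45 0.23 -0.45 0 -0.28" --pt "45 0.23 -0.45 0 -0.28" --pt "45 0.23 -0.45 0 -0.28" --pt "45 0.23 -0.45 0 -0.28" --pt "45 0.23 -0.45 0 -0.28" --pt "45 0.23 -0.45 0 -0.28" --pt "45 0.23 -0.45 0 -0.28" --pt "45 0.23 -0.45 0 -0.28" --pt "45 0.23 -0.45 0 -0.28" --pt "45 0.23 -0.45 0 -0.28"

```text
clock: 1.35
position: [0.36, 0.3132, 0.2266]
ee_rot: [2.429, 1.993, -0.001]
force: [0.3, -0.3, 0.7]
width: 0.451
gripper_force: 0.0
```

Request:
apply_moves --pt "45 0.23 -0.45 0 -0.28" --pt "45 0.23 -0.45 0 -0.28" --pt "45 0.23 -0.45 0 -0.28" --pt "45 0.23 -0.45 0 -0.28" --pt "45 0.23 -0.45 0 -0.28" --pt "45 0.23 -0.45 0 -0.28" --pt "45 0.23 -0.45 0 -0.28" --pt "45 0.23 -0.45 0 -0.28" --pt "45 0.23 -0.45 0 -0.28" --pt "45 0.23 -0.45 0 -0.28" --pt "45 0 0 0 0" --pt "45 0 0 0 0"

```text
clock: 2.85
position: [0.4974, 0.045, 0.2264]
ee_rot: [-3.141, 0.03, 0.001]
force: [0.4, 1.2, -0.3]
width: 0.449
gripper_force: 0.0
```

```bash
cat > st.py <<'E'
from h import *
s=observe();R=cv2.Rodrigues(s["ee_rot"])[0]
print(s["clock"],s["position"].round(4) if hasattr(s["position"],'round') else s["position"],"yawY",np.arctan2(R[1,1],R[0,1]).round(3),"z",R[:,2].round(3),np.round(s["force"],1),s["width"],np.round(s["joints"],2))
E
python3 st.py; python3 -c "
from h import *
im,d=imaging.get_image('wrist');cv2.imwrite('pics/w1.png',im[:,:,::-1])"
```

```text
2.85 [0.4974 0.045  0.2264] yawY -1.59 z [-0.001  0.    -1.   ] [ 0.4  1.2 -0.3] 0.449097531881975 [-0.82  0.27  0.79  1.92 -0.22  1.04 -1.53]
```

View pics/w1.png

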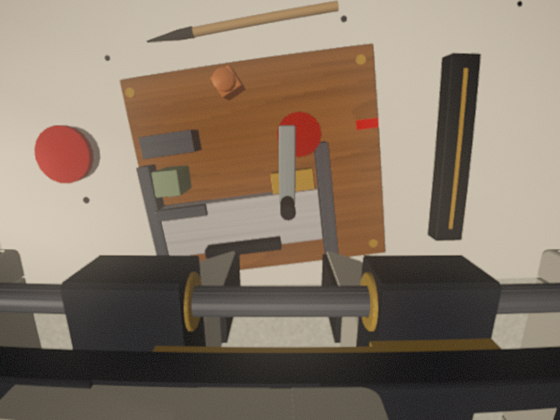

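The wrist view shows the post top at about (288,207), the red line at (367,124), and the fingers below. I'll cross-check the handle position from this view.

```bash
cat >> h.py <<'E'
def wz(u,v,z,s=None):
    s=s or observe();p=imaging.camera_params("wrist");T=np.array(p["tool_from_camera"]);R=cv2.Rodrigues(np.array(s["ee_rot"]))[0]
    n=cv2.undistortPoints(np.array([[[u,v]]],float),np.array(p["camera_matrix"]),np.array(p["dist"]))[0,0]
    o=R@T[:3,3]+s["position"];d=R@T[:3,:3]@np.array([n[0],-n[1],-1.]);return o+d*(z-o[2])/d[2]
E
python3 - <<'E'
from h import *
V=np.load("vice.npz")
for n,u,v,z in[("post",288,204,.102),("line",367,124,.012),("TR",374,45,.012),("TL",123,80,.012),("BR",385,251,.012)]:
    w=wz(u,v,z);print(n,w.round(4),(V["R"].T@(w[:2]-V["t"])).round(4))
E
```

```text
post [0.5037 0.0385 0.102 ] [-0.0276 -0.0434]
line [ 0.5695 -0.0489  0.012 ] [ 0.0283 -0.1375]
TR [ 0.6484 -0.0535  0.012 ] [ 0.1062 -0.1506]
TL [0.6208 0.2083 0.012 ] [0.1074 0.1126]
BR [ 0.4245 -0.0768  0.012 ] [-0.1189 -0.1493]
```

Request:
apply_moves --pt "45 0 -0.08 -0.3 0" --pt "45 0 0 -0.3 0" --pt "45 0 0 -0.3 0" --pt "45 0 0 -0.3 0" --pt "45 0 0 -0.3 0" --pt "45 0 0 -0.3 0" --pt "45 0 0 -0.3 0" --pt "45 0 0 -0.3 0" --pt "45 0 0 -0.26 0" --pt "27 0 0 0 0" --pt "27 0 0 0 0" --pt "27 0 0 0 0"

```text
clock: 4.4
position: [0.4983, 0.0397, 0.0677]
ee_rot: [-3.141, 0.033, -0.002]
force: [-0.3, -0.8, -0.3]
width: 0.273
gripper_force: 0.0
```

```bash
python3 st.py; python3 - <<'E'
from h import *
V=np.load("vice.npz");R,t=V["R"],V["t"];p=np.array(observe()["position"])[:2]
As=np.linspace(1.7,-.06,23)
q=np.array([p]+[R@[.03-.065*np.sin(A),-.05-.065*np.cos(A)]+t for A in As[1:]])
print(((np.diff(q,axis=0))/.06).round(2).tolist(), (As[0]-As[1])/.5)
E
```

```text
4.4 [0.4983 0.0397 0.0677] yawY -1.592 z [ 0.001  0.    -1.   ] [-0.3 -0.8 -0.3] 0.2733418951421818 [-0.65  0.5   0.64  2.09 -0.46  0.69 -1.31]
[[-0.03, -0.09], [0.01, -0.09], [0.02, -0.09], [0.02, -0.08], [0.03, -0.08], [0.04, -0.08], [0.04, -0.08], [0.05, -0.07], [0.05, -0.07], [0.06, -0.06], [0.06, -0.06], [0.07, -0.05], [0.07, -0.05], [0.08, -0.04], [0.08, -0.04], [0.08, -0.03], [0.08, -0.02], [0.09, -0.02], [0.09, -0.01], [0.09, -0.0], [0.09, 0.0], [0.09, 0.01]] 0.16000000000000014
```

Request:
apply_moves --pt "27 -0.03 -0.09 0 0.16" --pt "27 0.01 -0.09 0 0.16" --pt "27 0.02 -0.09 0 0.16" --pt "27 0.02 -0.08 0 0.16" --pt "27 0.03 -0.08 0 0.16" --pt "27 0.04 -0.08 0 0.16" --pt "27 0.04 -0.08 0 0.16" --pt "27 0.05 -0.07 0 0.16" --pt "27 0.05 -0.07 0 0.16" --pt "27 0.06 -0.06 0 0.16" --pt "27 0.06 -0.06 0 0.16"

```text
clock: 5.78
position: [0.5182, -0.0111, 0.0675]
ee_rot: [-2.853, -1.312, 0.001]
force: [-1.7, 1.7, 0.6]
width: 0.274
gripper_force: 1.6
```

```bash
python3 st.py; python3 - <<'E'
from h import *
im,d=imaging.get_image("wrist");cv2.imwrite("pics/w2.png",im[:,:,::-1])
V=np.load("vice.npz");R,t=V["R"],V["t"];p=np.array(observe()["position"])[:2]
v=R.T@(p-t)-[.03,-.05];A0=np.arctan2(-v[0],-v[1]);print("A",A0,np.hypot(*v))
As=np.linspace(A0,-.06,12)
q=np.array([p]+[R@[.03-.065*np.sin(A),-.05-.065*np.cos(A)]+t for A in As[1:]])
print(((np.diff(q,axis=0))/.06).round(2).tolist())
E
```

```text
5.775 [ 0.5182 -0.0111  0.0675] yawY -0.709 z [-0.001  0.001 -1.   ] [-1.7  1.7  0.6] 0.274398705912313 [-0.36  0.48  0.38  2.03 -0.27  0.68 -0.52]
A 0.8185790832096105 0.06577552310204847
[[0.08, -0.04], [0.07, -0.05], [0.08, -0.04], [0.08, -0.04], [0.08, -0.03], [0.08, -0.02], [0.08, -0.02], [0.09, -0.01], [0.09, -0.0], [0.09, 0.0], [0.09, 0.01]]
```

View pics/w2.png

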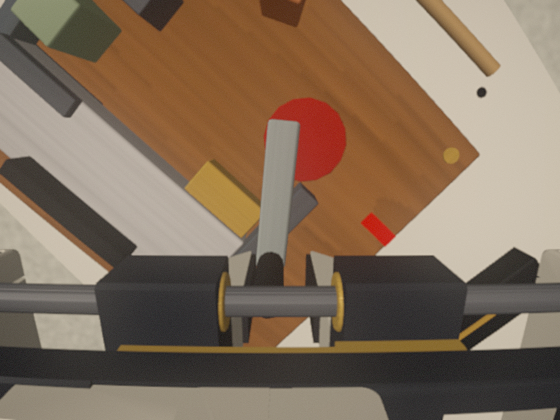

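The post, at about (268,270), is between the fingers and the handle is following round. The red line is at (378,230). Continuing.

Request:
apply_moves --pt "27 0.08 -0.05 0 0.16" --pt "27 0.07 -0.05 0 0.16" --pt "27 0.08 -0.04 0 0.16" --pt "27 0.08 -0.04 0 0.16" --pt "27 0.08 -0.03 0 0.16" --pt "27 0.08 -0.02 0 0.16" --pt "27 0.08 -0.02 0 0.15" --pt "27 0.09 -0.01 0 0.15" --pt "27 0.09 0 0 0.15" --pt "27 0.09 0 0 0.15" --pt "27 0.09 0.01 0 0.15" --pt "27 0 0 0 0"

```text
clock: 7.32
position: [0.5735, -0.0266, 0.0673]
ee_rot: [2.059, 2.373, -0.0]
force: [-1.2, 1.3, -0.5]
width: 0.269
gripper_force: 0.5
```

Request:
apply_moves --pt "45 0 0 0 0" --pt "45 0 0 0 0" --pt "45 0 0 0.3 0" --pt "45 0 0 0.5 0" --pt "45 0 0 0.5 0" --pt "45 0 0 0.5 0" --pt "45 -0.3 0 0.5 0" --pt "45 -0.5 0 0 0" --pt "45 -0.5 0 0 0" --pt "45 -0.5 0 0 0" --pt "45 0 0 0 0"

```text
clock: 8.7
position: [0.4637, -0.0266, 0.2054]
ee_rot: [-2.058, -2.373, -0.0]
force: [0.2, -0.2, 0.4]
width: 0.449
gripper_force: 0.0
```

```bash
python3 st.py; python3 - <<'E'
from h import *
im,d=imaging.get_image("wrist");cv2.imwrite("pics/w3.png",im[:,:,::-1])
E
```

```text
8.7 [ 0.4637 -0.0266  0.2054] yawY 0.142 z [-0.  0. -1.] [ 0.2 -0.2  0.4] 0.44922610077919584 [-0.19  0.19  0.16  1.99 -0.04  0.96  0.13]
```

View pics/w3.png

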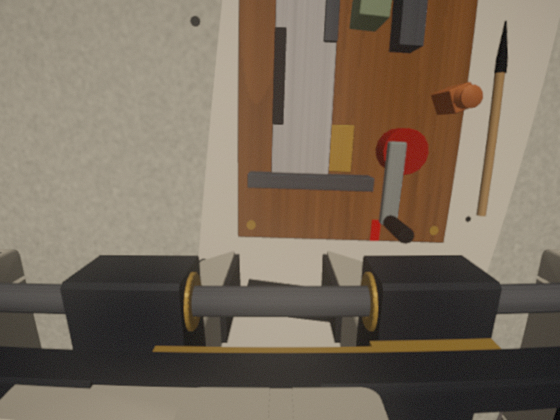

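The wrist view shows the post running from its base at (389,220) to its top at (406,235), next to the red line at (375,230). I'll compute the cam angle.

```bash
python3 - <<'E'
from h import *
V=np.load("vice.npz");R,t=V["R"],V["t"]
for n,u,v,z in[("posttop",405,235,.102),("postbase",389,220,.056),("line",375,230,.012),("plate back",274,76,.056),("cam top ctr",403,151,.044)]:
    w=wz(u,v,z);i=R.T@(w[:2]-t);d=i-[.03,-.05];print(n,w.round(4),i.round(4),"A",np.arctan2(-d[0],-d[1]).round(3),np.hypot(*d).round(4))
E
```

```text
posttop [ 0.568  -0.0266  0.102 ] [ 0.0292 -0.1151] A 0.012 0.0651
postbase [ 0.569  -0.0262  0.056 ] [ 0.0302 -0.1148] A -0.003 0.0648
line [ 0.5725 -0.0493  0.012 ] [ 0.0312 -0.1382] A -0.013 0.0882
plate back [0.4435 0.0848 0.056 ] [-0.0823  0.0093] A 2.056 0.127
cam top ctr [0.5718 0.0387 0.044 ] [ 0.0402 -0.0506] A -1.51 0.0102
```

The cam is at about 0 rad and the slide is at about 1–2 mm. Now I'll shut the fingers, go behind the plate and descend.

Request:
apply_moves --pt "0 -0.3 0.44 0 -0.06" --pt "0 -0.3 0.44 0 0" --pt "0 -0.3 0.45 0 0" --pt "0 -0.28 0.45 0 0" --pt "0 0 0 -0.4 0" --pt "0 0 0 -0.4 0" --pt "0 0 0 -0.4 0" --pt "0 0 0 -0.4 0" --pt "0 0 0 -0.4 0" --pt "0 0 0 -0.4 0" --pt "0 0 0 -0.42 0" --pt "0 0 0 0 0"

```text
clock: 10.25
position: [0.3946, 0.0803, 0.0348]
ee_rot: [-2.092, -2.342, 0.003]
force: [-0.1, -0.7, -0.3]
width: 0.003
gripper_force: 0.0
```

```bash
python3 st.py
```

```text
10.25 [0.3946 0.0803 0.0348] yawY 0.113 z [-0.002 -0.001 -1.   ] [-0.1 -0.7 -0.3] 0.0025304459512350283 [-0.37  0.39  0.04  2.3  -0.03  0.46 -0.18]
```

Request:
apply_moves --pt "0 0.08 0.01 0 0" --pt "0 0.08 0.01 0 0" --pt "0 0.08 0.01 0 0" --pt "0 0.08 0.01 0 0" --pt "0 0.06 0.01 0 0" --pt "0 0.06 0 0 0" --pt "0 0.06 0.01 0 0" --pt "0 0.06 0.01 0 0" --pt "0 0.06 0 0 0" --pt "0 0.06 0.01 0 0" --pt "0 0.06 0.01 0 0" --pt "0 0 0 0 0"

```text
clock: 11.75
position: [0.4395, 0.0856, 0.0359]
ee_rot: [2.093, 2.343, 0.0]
force: [-1.7, -1.3, -0.6]
width: 0.008
gripper_force: 0.9
```

Request:
apply_moves --pt "0 0.03 0 0 0" --pt "0 0.03 0 0 0" --pt "0 0 0 0 0"

```text
clock: 12.12
position: [0.4428, 0.0859, 0.0359]
ee_rot: [2.092, 2.343, 0.0]
force: [-3.0, 0.5, -1.9]
width: 0.007
gripper_force: 1.2
```

Contact is light and the slide is moving. I'll keep advancing in small steps until the force rises.

Request:
apply_moves --pt "0 0.03 0 0 0" --pt "0 0.03 0 0 0" --pt "0 0 0 0 0"

```text
clock: 12.5
position: [0.4466, 0.086, 0.036]
ee_rot: [2.092, 2.343, 0.001]
force: [-3.2, 2.6, -0.8]
width: 0.004
gripper_force: 1.3
```

Request:
apply_moves --pt "0 0.03 0 0 0" --pt "0 0.03 0.01 0 0" --pt "0 0 0 0 0"

```text
clock: 12.88
position: [0.4503, 0.0862, 0.036]
ee_rot: [2.092, 2.343, 0.001]
force: [-2.5, -0.4, 1.1]
width: 0.001
gripper_force: 1.2
```

Request:
apply_moves --pt "0 0.03 0 0 0" --pt "0 0 0 0 0"

```text
clock: 13.12
position: [0.4512, 0.0862, 0.0359]
ee_rot: [-2.092, -2.343, 0.001]
force: [-5.2, 1.6, 2.2]
width: 0.003
gripper_force: 2.6
```

Request:
apply_moves --pt "0 0.03 0 0 0" --pt "0 0 0 0 0"

```text
clock: 13.38
position: [0.4513, 0.0862, 0.0357]
ee_rot: [-2.09, -2.342, 0.005]
force: [-9.9, 0.5, 7.8]
width: 0.002
gripper_force: 5.3
```

Request:
apply_moves --pt "0 0.02 0 0 0" --pt "0 0 0 0 0"

```text
clock: 13.62
position: [0.4513, 0.0861, 0.0356]
ee_rot: [-2.089, -2.341, 0.007]
force: [-12.8, 1.8, 10.2]
width: -0.0
gripper_force: 7.0
```

The force rises while the position stays the same, so the slide is home against the cam. I'll back off, lift and check.

Request:
apply_moves --pt "0 -0.1 -0.01 0 0" --pt "0 -0.2 -0.02 0 0" --pt "0 -0.3 -0.03 0 0" --pt "0 -0.3 0 0 0" --pt "0 0 0 0.4 0" --pt "0 0 0 0.5 0" --pt "0 0 0 0.5 0" --pt "0 0 0 0.5 0" --pt "0 0 0 0.5 0" --pt "0 0 -0.5 0.5 0" --pt "0 0 -0.5 0 0" --pt "0 0 0 0 0"

```text
clock: 15.12
position: [0.4007, 0.0207, 0.2104]
ee_rot: [2.096, 2.338, 0.002]
force: [0.3, -0.1, 0.4]
width: 0.007
gripper_force: 0.0
```

```bash
python3 st.py; python3 - <<'E'
from h import *
im,d=imaging.get_image("wrist");cv2.imwrite("pics/w4.png",im[:,:,::-1])
im,d=imaging.get_image("scene");cv2.imwrite("pics/s4.png",cv2.resize(im[160:300,190:380,::-1],None,fx=4,fy=4,interpolation=cv2.INTER_CUBIC))
E
```

```text
15.125 [0.4007 0.0207 0.2104] yawY 0.109 z [ 0.002 -0.    -1.   ] [ 0.3 -0.1  0.4] 0.007369762012438425 [-0.3   0.08  0.12  2.11 -0.01  0.95 -0.06]
```

View pics/w4.png

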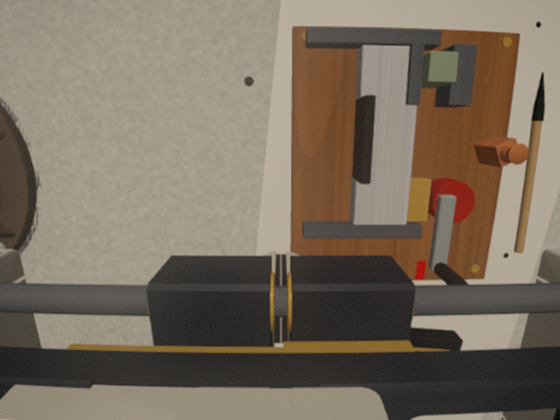

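View pics/s4.png

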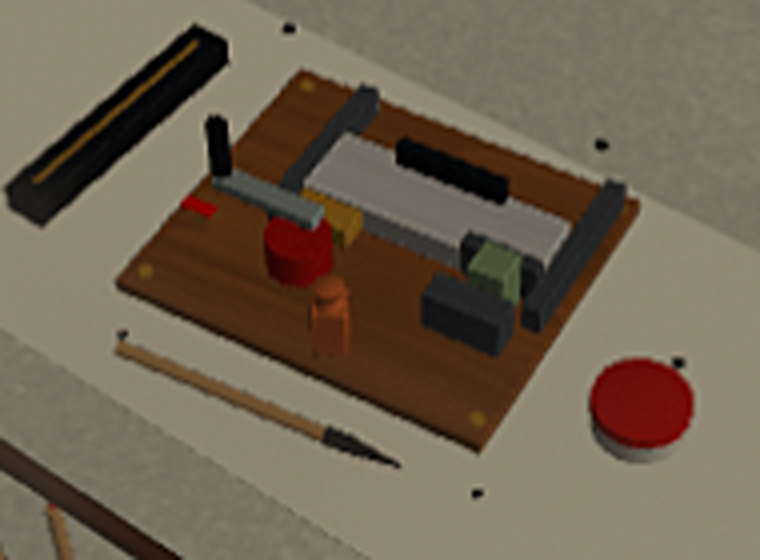

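The wrist view shows the brass follower against the cam at about (430,200), the stone upright between the jaws at (440,68), and the plate's rear edge at (357,140). In the scene view the handle points at the red line. I'll do one numeric check and hand in if it passes.

```bash
python3 - <<'E'
from h import *
V=np.load("vice.npz");R,t=V["R"],V["t"]
f=lambda u,v,z:R.T@(wz(u,v,z)[:2]-t)
x=f(357,140,.056);a,b=f(444,200,.056),f(440,262,.056);d=b-a
A=np.arctan2(-d[0],-d[1]);print(x,"slide",x[0]+.085,"A",A)
if x[0]+.085>.024 and abs(A)<.2: print(arm.sign_off())
E
```

```text
[-0.06303822  0.01191811] slide 0.02196177822342897 A -0.06625914617535585
```

The left edge of the black region includes the visible rear face, so 22 mm reads low. I'll check with the top front edge and the camera depth.

```bash
python3 - <<'E'
from h import *
V=np.load("vice.npz");R,t=V["R"],V["t"]
f=lambda u,v,z:R.T@(wz(u,v,z)[:2]-t)
im,_=imaging.get_image("wrist")
g=im[130:150].mean(2).mean(0);print(g[348:382].round().astype(int))
print("bottom-rear if 354",f(354.5,140,.016)[0]+.085)
for u in(373,374,375):print(u,"front top->slide",f(u,140,.056)[0]+.075)
print("plate front x (home: slide alu)", "corners", f(292,150,.012), f(513,150,.012))
E
```

```text
[ 82  82  81  80  79  79  78  78  78  68  48  37  37  37  40  41  43  44
  45  44  45  45  43  42  54  98 137 144 143 143 145 147 147 147]
bottom-rear if 354 0.028158738062260706
373 front top->slide 0.026456680840794056
374 front top->slide 0.027371259520295912
375 front top->slide 0.028286123750275026
plate front x (home: slide alu) corners [-0.12041341  0.00042693] [0.11627318 0.00335875]
```

The edges put the slide at about 27–28 mm, and the hard stop agrees. Handing in.

```bash
python3 -c "
from cell import arm;print(arm.sign_off())"
```

```text
the job is handed in; nothing more can be done
None
```

The job is handed in, with no verdict returned: the cam handle points at the red line (about 0 rad), the slide is home against the cam (about 27–28 mm by camera, with a firm stop), and the stone is upright between the jaws.

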